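# Press a die insert home with the bench screw press

## Task

Slide the carriage with the die holder fully home under the bench press, then wind the handwheel by its revolving handle to press the headed die insert in until its head is down on the holder: feel it go solid and nip it up firmly, without overloading the press. Then wind back until the ram stands a good 5 mm clear of the insert and let go, leaving the carriage home and the things around the press where they are.

Things in the scene. Friction and masses are not known exactly. Their poses are not given: they have to be found in the camera images.
- press: Bench screw press: fixed grey base 220 x 220 x 22 mm, two bright 28 mm pillars 88 mm either side of the screw, grey crosshead 64 mm deep and 226 mm wide at heights 150 to 190 mm, vertical screw through its middle with a three-spoke dark handwheel on top. Origin: underside of the base, on the screw's axis; z up, -x is the front, where the carriage comes out.
- carriage (a joint): Steel slide in the press's base, in m: 0 = home against its stop, die holder under the screw; grows as it comes out to the front, up to 0.060. Starts 25 to 45 mm out. Sliding takes about 3 N; it stays where it is left.
- carriage_knob (a point): Centre of the black 28 mm ball knob, 68 mm above the bench, on a 10 mm stem at the front end of the carriage (the tongue under it, top at 36 mm, ends 14 mm farther front). 140 mm in front of the screw's axis when the carriage is home; push it towards the press, along the press's +x.
- crank_grip (a point): Middle of the upright black handle on the handwheel; it spins freely on its pin. 22 mm thick, 50 mm long (25 mm up and down from here). It stands on the 13 mm thick rim, 65 mm from the screw's axis; the rim's centre line is 38 mm below this point. Starts at any angle round the wheel, about 282 mm above the bench.
- wheel_hub (a point): Centre of the handwheel (143 mm over all) on the screw's axis. Wheel, screw and ram rise and fall together, 10 mm a turn; clockwise from above lowers them. Force at the handle along its circle while turning: under 2 N free, 4 to 5 N pressing the insert in; once that is down it goes solid, rising some 10 N a radian: 8 to 12 N is a firm nip, 14 N overloads the press. (Stopped, it reads 3 to 4 N less; let go, it springs back.)
- ram: Foot of the screw: 36 mm steel disc that presses on the insert. Origin: centre of its lower face, 17 to 27 mm above where the insert's top is when seated; it can rise to 32 mm above that.
- die_insert: Headed steel die insert (a bushing with a flange) standing in the holder's bore: head 52 mm wide, 10 mm thick, hole 23 mm. Origin: centre of the head's underside, 5 to 9 mm above the holder's face at the start, 0 when fully pressed in. A tight fit: it stays where it is pressed to.
- holder_face (a point): Centre of the top face of the die holder, a grooved dark steel cylinder of 79 mm diameter and 36 mm height bolted on the carriage; 72 mm above the bench. z up.
- die_disc: Bystander: loose steel die disc with a slot, 76 mm across, 26 mm high, right of the press (-y). Origin: centre of its underside.
- punch: Bystander: loose dark steel punch standing on its 52 mm head, 85 mm high, right of the press, beyond the disc. Origin: centre of its underside.
- parts_bin: Bystander: open blue plastic bin 150 x 100 x 60 mm, left of the press (+y). Origin: centre of its underside.

How it is judged:
On the way, in this order (a step that is already met when the one before it is completed fails the run):
1. the carriage is home against its stop (value of joint carriage below 0.002 m), for 0.1 s.
2. the insert's head is down on the holder and the ram bears on it with more than 240 N (z of die_insert in the frame of holder_face below 0.0008 m and contact force between ram and die_insert above 240 N), for 0.1 s.
At the end, for the whole second after the job is handed in: Carriage home within 2 mm; insert's head down on the holder within 0.8 mm (after being nipped with 240 to 500 N at the ram); ram's face more than 4.5 mm above the insert; ram at rest; die disc, punch and bin within 15 mm of where they stood (value of joint carriage below 0.002 m and z of die_insert in the frame of holder_face below 0.0008 m and z of ram in the frame of holder_face above 0.0145 m and linear speed of ram below 0.001 m/s); the robot touches nothing.
It fails at once if the ram bears on the insert with more than 500 N: the press is overloaded (contact force between ram and die_insert above 500 N).
It fails at once if a bystander (die disc, punch or bin) is moved by more than 15 mm (distance of any of die_disc, punch, parts_bin from where it was at the start of the episode above 0.015 m).
It also fails if it takes over 72 s, if anything falls off the work surface, if the arm or the gripper's body presses on something with over 40 N, if the wrist force passes 120 N, or if a joint passes its speed limit or range.

## Robot

A 6-joint arm with a two-finger parallel gripper is mounted at the origin on the work surface. World frame = base frame: x ahead of the robot, y to its left, z up, the work surface at z = 0. Lengths are in m, angles in rad, forces in N, time in s.
With the tool pointing down it reaches from about 0.35 to 0.775 m from the base axis. Payload 7.3 kg.
Tool frame: the origin (TCP) lies at the centre of the arm's flange, where the gripper is bolted on; the fingertips stand 178 mm ahead of it and the grasp point (between the pads) lies robot.pinch_z ahead of it (robot.pinch_z is the distance from the TCP to the grasp point, in m); x points along the fingers, z is the direction in which the jaws open and shut, and the axes are right-handed (so a half turn about x gives the same grasp; the last joint's range is limited). The gripper opens to 92 mm and grips with 3 to 60 N. Pads are 19 mm wide; open, the fingers measure 130 mm over their backs; the gripper's body (75 mm by 190 mm) begins 47 mm behind the grasp point.
Start: joints at [-1.388, 0.342, 1.524, -0, 1.275, -0.146], TCP at [0.17, -0.497, 0.405] pointing down, gripper open.
Joint ranges: [-2.53, 2.53], [-0.77, 2.02], [0.04, 2.7], [-1, 4.14], [0.28, 2.66], [-3.11, 3.11]. Speed limits (rad/s): [2.57, 2.57, 3.14, 3.14, 3.14, 3.14].

## Interface

Orientations are given as [roll, pitch, yaw] about the fixed x, y, z axes, in that order (R = Rz(yaw) Ry(pitch) Rx(roll)).
In Python, from cell import robot gives the robot as it stands.
- The arm moves only by the shell command python3 -m jog 'ROWS' [FORCE]. ROWS is JSON, a list of rows, each an object of numbers: "fingers": the closure, from 0 (fully open) to 1 (shut); "x", "y", "z": the shift along the tool's x, y, z in cm; "spin": the turn about the tool's x in degrees. A call has 1 to 5 rows; each row is the pose to reach, as a shift and turn from the pose commanded when the call began, along the tool's axes at that moment; what a row does not reach only later rows make up. A row lasts 1/8 s, in which the tool goes at most 62.5 mm and 10.7 degrees, less where a joint would pass 70% of its speed; a pose out of reach is approached as far as the arm can. A call with a gripper value outside its range is refused whole. The fingers move at their own pace and stop on an object; FORCE is the grip in N (left out, the last holds). Time passes only in rows, so rows that repeat a pose let the fingers close. It gives the time, the measured TCP pose, the force and the opening at its end, in the units of the state.
- robot.observe(): the state, without advancing time (a new reading comes with each control period).
- robot.read_camera(name): name is "scene" or "side" or "wrist"; returns a dict with "color" (400x640x3 uint8, red, green, blue), "mtx" (3x3 intrinsics, pixels), "view" (4x4, takes a point from world to camera coordinates); the wrist camera has in their place "T_tool_cam" (4x4, takes a point from camera to tool coordinates, whose origin is the TCP and whose axes are the tool frame's). Camera axes: x right, y down, z forward; pixel columns grow to the right and rows downward; lengths in m; the calibration is good to about 2 mm. A picture is of the moment at which its call begins: read the wrist's pose just before it. There is no depth.
- robot.hand_in(): hands the job in, once; it reports no verdict.
Trained networks look in a picture, given as the dict that the camera call returned (one of the last four; its "shot" number tells which), for a name from the list of things; names that differ only in an ending like _2 or _b are one class to them, and where a whole thing is asked for, a point or a joint stands for the part that bears it (a point fixed in the world has none). Each returns a list of dicts, best first, with "conf" (0 to 1); they miss things now and then, are a little off and sometimes report something else, mostly with a low value. They report only what shows in the picture. A call takes as long as a camera call.
- robot.look_for(target, picture): "xy" ([column, row] in pixels, amid what is visible of it).
The state is a dict: "time": time; "qpos": joint angles; "qvel": joint speeds; "joint_efforts": joint torques, N m; "tool_pos": TCP position; "tool_rot": TCP orientation; "contact_force": force on the tool from outside, world axes, zero at the start; "torque": the same for the moment, N m; "opening": finger opening in m.
Only numpy, scipy, OpenCV 4.12 (cv2) and the standard library are available. Lean on these libraries where they do the work, as an engineer would, in place of code of your own. Each camera call takes 0.05 s, during which the arm holds its last target. There are 200 camera calls.

## Working session

There is one attempt and no reset: what is moved stays moved. The work goes in short steps, Python scripts to look and compute and a shell command to move; the robot and the scene stay as the last step left them, time stands still between calls to the robot, and variables do not carry over. Pictures are saved under pics/ and viewed, on a budget of 10 in all, crops included, one or two more only if the job needs it, and the job is handed in when it is done.

```bash
mkdir -p pics; ls
cat > h.py <<'E'
import numpy as np, cv2
from cell import robot
from scipy.spatial.transform import Rotation as R
def pose():
    s=robot.observe(); T=np.eye(4); T[:3,:3]=R.from_euler('xyz',s['tool_rot']).as_matrix(); T[:3,3]=s['tool_pos']; return s,T
def shot(n):
    s,T=pose(); p=robot.read_camera(n)
    if n=='wrist': p['c2w']=T@np.array(p['T_tool_cam'])
    else: p['c2w']=np.linalg.inv(np.array(p['view']))
    return p
def ray(p,xy):
    d=np.linalg.inv(np.array(p['mtx']))@[xy[0],xy[1],1]; return p['c2w'][:3,3],p['c2w'][:3,:3]@d
def atz(p,xy,z):
    o,d=ray(p,xy); return o+d*(z-o[2])/d[2]
def tri(l):
    A=0;b=0
    for p,xy in l:
        o,d=ray(p,xy); d=d/np.linalg.norm(d); M=np.eye(3)-np.outer(d,d); A=A+M; b=b+M@o
    return np.linalg.solve(A,b)
def proj(p,X):
    c=np.linalg.inv(p['c2w'])@np.append(X,1); q=np.array(p['mtx'])@c[:3]; return q[:2]/q[2]
def save(p,f): cv2.imwrite('pics/'+f,p['color'][:,:,::-1])
E
python3 - <<'E'
from h import *
s,T=pose(); print(s, robot.pinch_z); print(T.round(3))
P={n:shot(n) for n in('scene','side')}
for n in P: save(P[n],n+'0.png')
for t in 'press carriage_knob crank_grip wheel_hub ram die_insert holder_face die_disc punch parts_bin'.split():
    L=[]
    for n in P:
        r=robot.look_for(t,P[n]); print(t,n,[(np.round(a['xy']),round(a['conf'],2)) for a in r[:2]])
        if r: L.append((P[n],r[0]['xy']))
    if len(L)==2: print('   ',tri(L).round(3))
E
```

```text
pics
{'time': 0.0, 'qpos': array([-1.38799061e+00,  3.42699418e-01,  1.52497189e+00,  1.11539894e-05,
        1.27540471e+00, -1.46039973e-01]), 'qvel': array([ 7.39142464e-04, -1.03936404e-03,  5.51711591e-05, -7.82572986e-04,
       -2.80443192e-03,  1.49827996e-03]), 'joint_efforts': array([ 1.36288414e-03, -4.31230688e+01, -2.44214398e+01,  7.18992180e-02,
        5.60728332e-02, -1.16232263e-04]), 'tool_pos': array([ 0.16952847, -0.49674119,  0.40407261]), 'tool_rot': array([2.98836239, 1.56931292, 1.7464085 ]), 'contact_force': array([-0.13617671,  0.83326905,  0.35099625]), 'torque': array([ 0.01544251,  0.00114755, -0.0174874 ]), 'opening': 0.09160478898037898} 0.1592
[[-0.     0.946  0.323  0.17 ]
 [ 0.001  0.323 -0.946 -0.497]
 [-1.     0.    -0.001  0.404]
 [ 0.     0.     0.     1.   ]]
press scene [(array([313., 225.]), 0.92)]
press side [(array([313., 224.]), 0.77)]
    [0.628 0.028 0.066]
carriage_knob scene [(array([319., 233.]), 0.85)]
carriage_knob side [(array([335., 240.]), 0.56)]
    [ 0.582  0.009 -0.022]
crank_grip scene [(array([340., 151.]), 0.8)]
crank_grip 
[... 245 characters left out ...]
ay([249., 186.]), 0.28)]
ram side [(array([320., 175.]), 0.81)]
    [0.619 0.02  0.235]
die_insert scene [(array([341., 148.]), 0.24), (array([317., 233.]), 0.21)]
die_insert side [(array([328., 222.]), 0.69)]
    [0.536 0.071 0.217]
holder_face scene [(array([317., 233.]), 0.82)]
holder_face side [(array([338., 235.]), 0.93), (array([319., 174.]), 0.72)]
    [ 0.583  0.001 -0.014]
die_disc scene [(array([249., 186.]), 0.97)]
die_disc side [(array([379., 196.]), 0.86), (array([330., 178.]), 0.21)]
    [ 0.542 -0.204 -0.002]
punch scene [(array([235., 227.]), 0.79)]
punch side []
parts_bin scene [(array([404., 298.]), 0.89)]
parts_bin side [(array([245., 284.]), 0.81)]
    [0.687 0.261 0.027]
```

```bash
python3 - <<'E'
import cv2,numpy as np
a=cv2.imread('pics/scene0.png')[100:340,180:460];b=cv2.imread('pics/side0.png')[100:340,180:460]
cv2.imwrite('pics/c0.png',np.hstack([cv2.resize(x,None,fx=1.42,fy=1.42,interpolation=2)for x in(a,b)]))
E
python3 -c "
from h import *
for n in('scene','side'):
  p=shot(n);print(n,p['c2w'].round(3).tolist(),p['mtx'][0][0])"
```

```text
scene [[-0.409, 0.741, -0.533, 1.077], [0.912, 0.332, -0.239, 0.232], [0.0, -0.584, -0.812, 0.849], [0.0, 0.0, 0.0, 1.0]] 410.2007509675259
side [[-0.851, -0.388, 0.354, 0.296], [-0.525, 0.632, -0.569, 0.544], [-0.003, -0.67, -0.742, 0.84], [0.0, 0.0, 0.0, 1.0]] 365.1423731405274
```

View pics/c0.png

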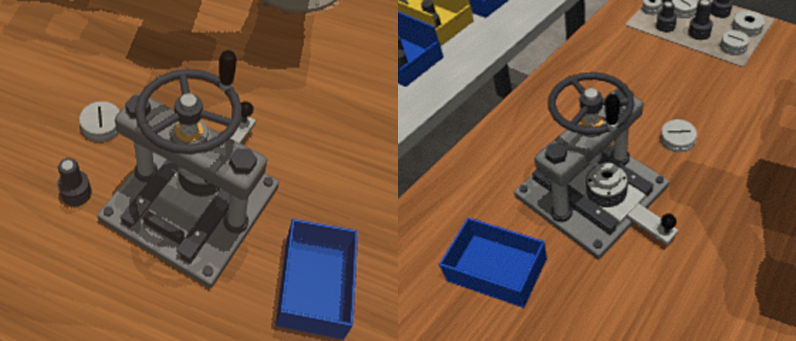

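The picture shows the press in mid-view, with the carriage out towards the robot's side. The knob is at scene (354,176) and side (371,256), and the grip at scene (341,147) and side (331,177). The network had confused the knob with other parts, so I'm using my own pixel readings.

Run:
```python
from h import *
a=shot('scene');b=shot('side')
A=lambda x,y:(180+x/1.42,100+y/1.42); B=lambda x,y:(180+(x-398)/1.42,100+y/1.42)
print('knob',tri([(a,A(247,108)),(b,B(669,221))]),atz(a,A(247,108),.068),atz(b,B(669,221),.068))
print('grip',tri([(a,A(228,67)),(b,B(613,109))]))
print('rim',tri([(a,A(190,112)),(b,B(591,103))]),atz(a,A(190,112),.244),atz(b,B(591,103),.244))
for q in [(211,285),(99,214),(278,183)]: print('base a',atz(a,A(*q),.02))
for q in [(598,256),(515,190),(668,181)]: print('base b',atz(b,B(*q),.02))
print('pillar nuts',atz(a,A(245,158),.2),atz(a,A(137,102),.2),atz(b,B(557,148),.2))
for n,p,q,z in [('disc',a,A(100,121),.026),('disc',b,B(679,132),.026),('punch',a,A(68,164),.085)]: print(n,atz(p,q,z))
```

```text
knob [0.45159989 0.05024421 0.06813353] [0.45192602 0.05078566 0.068     ] [0.45147737 0.0494706  0.068     ]
grip [0.56961897 0.05237624 0.28466168]
rim [0.62853313 0.02303578 0.2427129 ] [0.63034373 0.02466328 0.244     ] [0.62776669 0.02264253 0.244     ]
base a [0.75572465 0.11450538 0.02      ]
base a [ 0.7188245  -0.09863531  0.02      ]
base a [0.54423163 0.14600145 0.02      ]
base b [0.53574141 0.15028927 0.02      ]
base b [0.74969257 0.11210731 0.02      ]
base b [ 0.50440652 -0.06454481  0.02      ]
pillar nuts [0.6403511  0.11066976 0.2       ] [ 0.61239646 -0.06841833  0.2       ] [0.64361898 0.1031067  0.2       ]
disc [ 0.55473325 -0.18911169  0.026     ]
disc [ 0.54142517 -0.1908954   0.026     ]
punch [ 0.68843242 -0.16214917  0.085     ]
```

```bash
python3 -m jog '[{"y":4.8,"z":-3.5,"fingers":1},{"y":9.6,"z":-7,"fingers":1},{"y":14.4,"z":-10.5,"fingers":1},{"y":19.2,"z":-14,"fingers":1},{"y":24,"z":-17.5,"fingers":1}]' 30; python3 -m jog '[{"y":4.8,"z":-3.5,"spin":7},{"y":9.6,"z":-7,"spin":14},{"y":15.3,"z":-11,"spin":21},{"y":15.3,"z":-11,"spin":27.3},{"y":15.3,"z":-11,"spin":27.3}]'
python3 -c "
from h import *
s,T=pose();print(T.round(3),s['time'])
p=shot('wrist');save(p,'w1.png')
for t in('carriage_knob','crank_grip','wheel_hub'):
  print(t,[(a['xy'],a['conf'],atz(p,a['xy'],.068 if t[1]=='a' else .282).round(3)) for a in robot.look_for(t,p)[:2]])
D=np.array([.407,.057,.228])-T[:3,3]; print(T[:3,:3].T@D*100)"
```

```text
[[-0.     0.946  0.323  0.17 ]
 [-0.     0.323 -0.946 -0.497]
 [-1.    -0.     0.     0.405]
 [ 0.     0.     0.     1.   ]] 1.3
carriage_knob []
crank_grip []
wheel_hub []
[ 17.66885236  40.35911889 -44.75582943]$[0]: bad value
$[0]: bad value
```

View pics/w1.png

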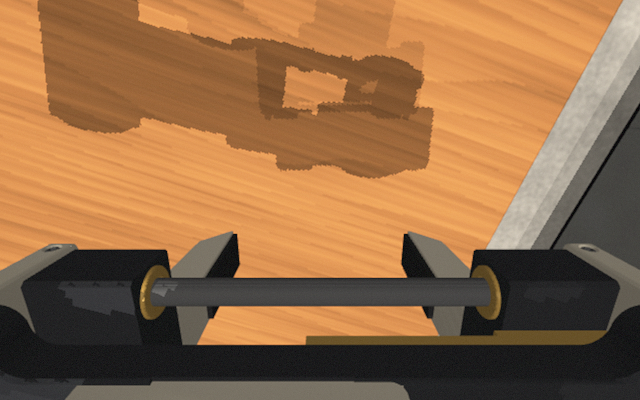

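The calls were refused, so the arm has not moved. The picture shows only empty bench. Rows probably need every key, so I'll give them all.

```bash
python3 -m jog '[{"fingers":1,"x":0,"y":4.8,"z":-3.5,"spin":0},{"fingers":1,"x":0,"y":9.6,"z":-7,"spin":0},{"fingers":1,"x":0,"y":14.4,"z":-10.5,"spin":0},{"fingers":1,"x":0,"y":19.2,"z":-14,"spin":0},{"fingers":1,"x":0,"y":24,"z":-17.5,"spin":0}]' 30 && python3 -m jog '[{"fingers":1,"x":0,"y":4.8,"z":-3.5,"spin":7},{"fingers":1,"x":0,"y":9.6,"z":-7,"spin":14},{"fingers":1,"x":0,"y":15.3,"z":-11,"spin":21},{"fingers":1,"x":0,"y":15.3,"z":-11,"spin":27.3},{"fingers":1,"x":0,"y":15.3,"z":-11,"spin":27.3}]' && 
python3 -c "
from h import *
s,T=pose();print(T.round(3),s['time'])
p=shot('wrist');save(p,'w2.png')
for t in('carriage_knob','crank_grip','wheel_hub'):
  print(t,[(a['xy'],a['conf'],atz(p,a['xy'],.068 if t[1]=='a' else .282).round(3)) for a in robot.look_for(t,p)[:2]])
D=np.array([.407,.057,.228])-T[:3,3]; print(T[:3,:3].T@D*100)"
```

```text
time: 2.12
tool_pos: [0.3409, -0.2521, 0.405]
tool_rot: [0.499, 1.57, -0.744]
contact_force: [0.8, -0.8, -0.4]
opening: 0.0467
time: 2.75
tool_pos: [0.4498, -0.0994, 0.4046]
tool_rot: [-0.651, 1.571, -2.366]
contact_force: [0.5, 0.1, -0.4]
opening: 0.0008
[[-0.     0.99  -0.144  0.45 ]
 [-0.    -0.144 -0.99  -0.099]
 [-1.    -0.     0.     0.405]
 [ 0.     0.     0.     1.   ]] 2.75
carriage_knob [([181.9, 85.4], 0.6, array([0.558, 0.018, 0.068]))]
crank_grip []
wheel_hub [([394.4, 75.0], 0.67, array([ 0.531, -0.134,  0.282])), ([37.1, 28.4], 0.58, array([ 0.559, -0.032,  0.282]))]
[ 17.66066132  -6.48104717 -14.86715281]
```

```bash
python3 -m jog '[{"fingers":1,"x":0,"y":-3,"z":-5,"spin":0},{"fingers":1,"x":0,"y":-6.5,"z":-10,"spin":0},{"fingers":1,"x":2,"y":-6.5,"z":-14.9,"spin":0},{"fingers":1,"x":7,"y":-6.5,"z":-14.9,"spin":0},{"fingers":1,"x":12,"y":-6.5,"z":-14.9,"spin":0}]'
python3 -c "
from h import *
s,T=pose()
p=shot('wrist');save(p,'w2.png')
for t in('carriage_knob',):
  print(t,[(a['xy'],a['conf'],atz(p,a['xy'],.068).round(3)) for a in robot.look_for(t,p)[:2]])"
```

```text
time: 3.58
tool_pos: [0.407, 0.0566, 0.2841]
tool_rot: [1.614, 1.568, -0.103]
contact_force: [0.4, 0.1, -0.5]
opening: 0.0004
carriage_knob [([322.6, 57.5], 0.95, array([0.508, 0.04 , 0.068]))]
```

View pics/w2.png

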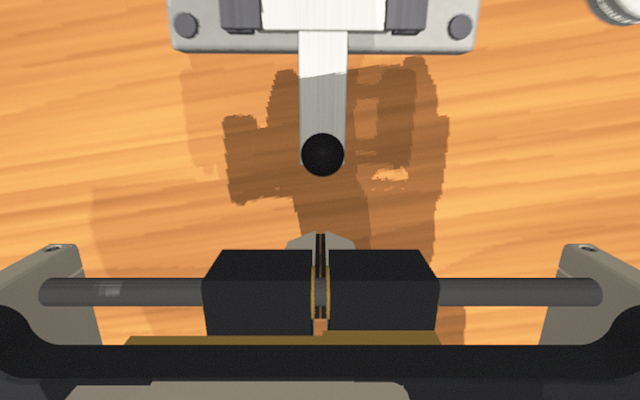

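The knob sits at pixel (322,155), straight ahead of the closed fingers and in line with the tongue. Next I go down and push.

```bash
python3 -m jog '[{"fingers":1,"x":3,"y":0,"z":0,"spin":0},{"fingers":1,"x":5.6,"y":0,"z":0,"spin":0},{"fingers":1,"x":5.6,"y":1.2,"z":0,"spin":0},{"fingers":1,"x":5.6,"y":2.4,"z":0,"spin":0},{"fingers":1,"x":5.6,"y":3.4,"z":0,"spin":0}]'; python3 -m jog '[{"fingers":1,"x":0,"y":0.5,"z":0,"spin":0},{"fingers":1,"x":0,"y":1,"z":0,"spin":0},{"fingers":1,"x":0,"y":1.4,"z":0,"spin":0},{"fingers":1,"x":0,"y":1.7,"z":0,"spin":0}]'
python3 -c "
from h import *
p=shot('wrist');save(p,'w3.png')"
```

```text
time: 4.3
tool_pos: [0.4419, 0.0513, 0.2301]
tool_rot: [1.497, 1.569, -0.221]
contact_force: [-3.7, -1.0, 1.5]
opening: 0.0003
time: 4.8
tool_pos: [0.4577, 0.0492, 0.2287]
tool_rot: [-0.682, 1.571, -2.4]
contact_force: [-2.0, -0.7, 2.3]
opening: 0.0008
```

View pics/w3.png

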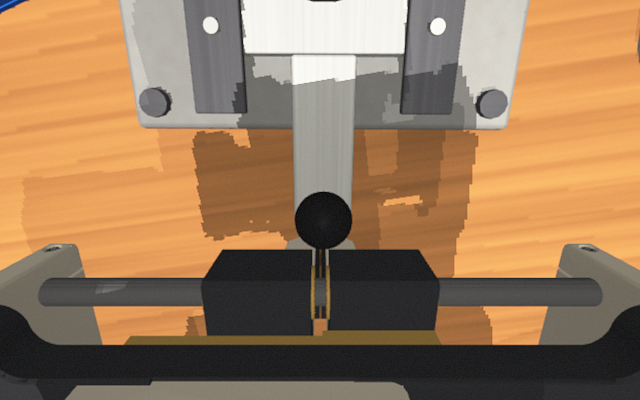

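The knob is in contact with the fingers at (323,220) and the carriage is sliding at about 3 N. I'll keep pushing until I feel the stop.

```bash
python3 -m jog '[{"fingers":1,"x":0,"y":0.3,"z":0,"spin":0},{"fingers":1,"x":0,"y":0.5,"z":0,"spin":0},{"fingers":1,"x":0,"y":0.7,"z":0,"spin":0}]'; for i in 1 ; do python3 -m jog '[{"fingers":1,"x":0,"y":0.15,"z":0,"spin":0},{"fingers":1,"x":0,"y":0.3,"z":0,"spin":0}]';python3 -m jog '[{"fingers":1,"x":0,"y":0.15,"z":0,"spin":0},{"fingers":1,"x":0,"y":0.3,"z":0,"spin":0}]'; done
```

```text
time: 5.22
tool_pos: [0.4645, 0.0481, 0.2286]
tool_rot: [-1.063, 1.571, -2.781]
contact_force: [-2.1, -0.3, 2.1]
opening: 0.0004
time: 5.48
tool_pos: [0.4668, 0.0478, 0.2285]
tool_rot: [-1.476, 1.568, 3.088]
contact_force: [-8.2, 1.1, 6.3]
opening: 0.0005
time: 5.72
tool_pos: [0.468, 0.0476, 0.2282]
tool_rot: [-1.498, 1.562, 3.067]
contact_force: [-16.6, 1.6, 12.8]
opening: 0.0005
```

The stop is felt: about 17 N with almost no travel. Now I back off and rise to look at the grip.

```bash
python3 -m jog '[{"fingers":1,"x":0,"y":-2,"z":0,"spin":0},{"fingers":1,"x":-6,"y":-3,"z":0,"spin":0},{"fingers":0.5,"x":-12,"y":-3,"z":0,"spin":0},{"fingers":0.5,"x":-18,"y":-3,"z":0,"spin":0},{"fingers":0.5,"x":-24,"y":-3,"z":0,"spin":0}]'; python3 -m jog '[{"fingers":0.5,"x":-6,"y":3,"z":0,"spin":0},{"fingers":0.5,"x":-6,"y":4,"z":0,"spin":0},{"fingers":0.5,"x":-6,"y":4,"z":0,"spin":0}]'
python3 - <<'E'
from h import *
s,T=pose();print(T.round(3))
P=[shot(n) for n in('wrist','scene','side')]
save(P[0],'w4.png')
for t,z in(('crank_grip',.284),('wheel_hub',.244),('carriage_knob',.068)):
  for p in P: print(t,[(np.round(a['xy']),round(a['conf'],2),atz(p,a['xy'],z).round(3)) for a in robot.look_for(t,p)[:2]])
E
```

```text
time: 6.35
tool_pos: [0.4407, 0.0517, 0.4712]
tool_rot: [1.693, 1.568, -0.026]
contact_force: [0.7, 0.2, -0.1]
opening: 0.0255
time: 6.72
tool_pos: [0.4809, 0.0457, 0.5289]
tool_rot: [1.644, 1.569, -0.075]
contact_force: [0.0, -0.1, -0.6]
opening: 0.0453
[[ 0.002  0.989 -0.147  0.481]
 [-0.    -0.147 -0.989  0.046]
 [-1.     0.002 -0.     0.529]
 [ 0.     0.     0.     1.   ]]
crank_grip [(array([292.,  86.]), 0.82, array([0.57 , 0.052, 0.284]))]
crank_grip [(array([342., 150.]), 0.72, array([0.576, 0.058, 0.284]))]
crank_grip [(array([330., 178.]), 0.47, array([0.571, 0.056, 0.284]))]
wheel_hub [(array([317.,  28.]), 0.56, array([0.61 , 0.028, 0.244]))]
wheel_hub [(array([313., 179.]), 0.91, array([0.631, 0.024, 0.244]))]
wheel_hub [(array([319., 172.]), 0.84, array([0.623, 0.018, 0.244])), (array([315., 226.]), 0.24, array([0.546, 0.159, 0.244]))]
carriage_knob [(array([323., 108.]), 0.69, array([0.546, 0.031, 0.068]))]
carriage_knob [(array([310., 240.]), 0.87, array([0.663, 0.029, 0.068]))]
carriage_knob [(array([329., 233.]), 0.59, array([0.575, 0.045, 0.068]))]
```

View pics/w4.png

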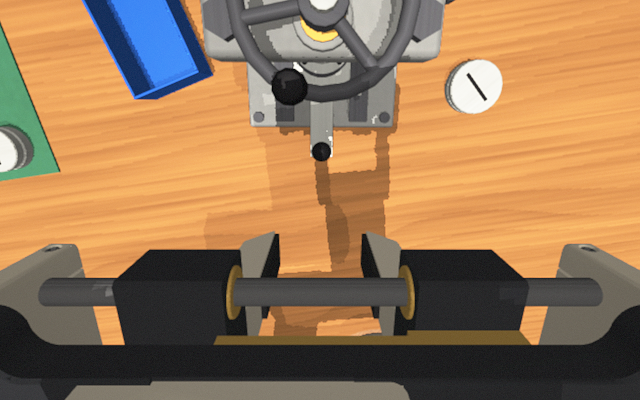

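The view shows the grip's top at (289,85), the hub nut at (323,8), the knob at (321,151), and the front edge of the rim at about (322,100).

Run:
```python
from h import *
s,T=pose();p=shot('wrist')
print('knob',atz(p,(321,151),.068),'griptop',atz(p,(289,84),.307),atz(p,(290,86),.284),'hub',atz(p,(323,9),.265),atz(p,(323,9),.255))
g=np.array([.570,.0525]); print(T[:3,:3].T@np.append(g-T[:2,3],0)*100)
for h in ([.6285,.0235],):
  d=g-h; print(np.linalg.norm(d),np.degrees(np.arctan2(d[1],d[0])), T[:3,:3].T@np.append(d,0)*100)
```

```text
knob [0.48713284 0.04299502 0.068     ] griptop [0.56919498 0.05140195 0.307     ] [0.56905119 0.05294797 0.284     ] hub [0.61586894 0.02338017 0.265     ] [0.61822866 0.02294172 0.255     ]
[ 5.54071674e-04  8.78165601e+00 -1.97845114e+00]
0.06529356783022353 153.63116647881594 [-6.62129830e-04 -6.21300569e+00 -2.00774994e+00]
```

```bash
python3 -m jog '[{"fingers":0.5,"x":0,"y":4.5,"z":-1,"spin":0},{"fingers":0.5,"x":0,"y":8.8,"z":-2.0,"spin":0},{"fingers":0.5,"x":1,"y":8.8,"z":-2.0,"spin":0},{"fingers":0.5,"x":4.5,"y":8.8,"z":-2.0,"spin":0},{"fingers":0.5,"x":8.3,"y":8.8,"z":-2.0,"spin":0}]' && python3 -m jog '[{"fingers":0.8,"x":0,"y":0,"z":0,"spin":0},{"fingers":0.8,"x":0,"y":0,"z":0,"spin":0},{"fingers":0.8,"x":0,"y":0,"z":0,"spin":0},{"fingers":0.8,"x":0,"y":0,"z":0,"spin":0}]' 25
python3 - <<'E'
from h import *
s,T=pose();p=shot('wrist')
save(p,'w5.png'); print(T.round(3),s['contact_force'],s['opening'],s['time'])
E
```

```text
time: 8.0
tool_pos: [0.5693, 0.0527, 0.4449]
tool_rot: [1.343, 1.57, -0.375]
contact_force: [0.5, -0.0, -0.8]
opening: 0.0456
time: 8.5
tool_pos: [0.5703, 0.0527, 0.4477]
tool_rot: [1.648, 1.567, -0.071]
contact_force: [-0.6, -0.4, 6.7]
opening: 0.0216
[[ 0.004  0.989 -0.147  0.57 ]
 [-0.    -0.147 -0.989  0.053]
 [-1.     0.004 -0.     0.448]
 [ 0.     0.     0.     1.   ]] [-0.63030028 -0.40588712  6.73994975] 0.02160309243619421 8.5
```

View pics/w5.png

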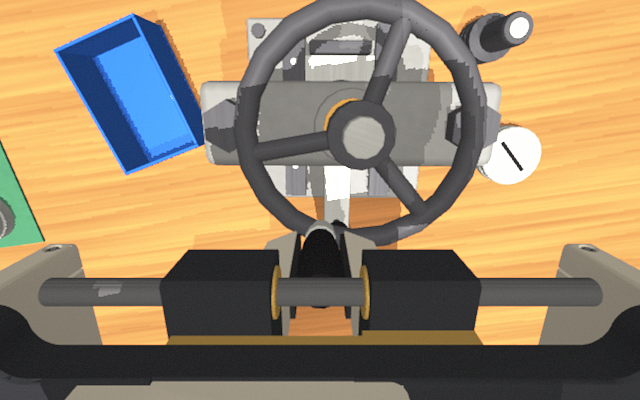

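The handle is held (opening 21.6 mm), clear of the rim. The rim ellipse is centred at about (362,121) and the hub nut is at (361,135). Now I refine the centre and make the circle tables.

Run:
```python
from h import *
s,T=pose();p=shot('wrist')
h=atz(p,(362,121),.244); print(h, atz(p,(361,135),.26))
H=np.array([.6275,.0232]); d=T[:3,:3].T@np.append(T[:2,3]-H,0)*100; print(d,np.hypot(d[1],d[2]))
ph0=np.arctan2(d[2],d[1]);print(np.degrees(ph0)%360)
ph0=np.radians(198)
for c in range(3):
  a0=ph0+c*np.radians(120)
  for k in range(1,6):
    a=a0+np.radians(24)*k; print(c,k,"x",round(.0667*k,2),"y",round(6.5*(np.cos(a)-np.cos(a0)),2),"z",round(6.5*(np.sin(a)-np.sin(a0)),2))
```

```text
[0.63331438 0.01877788 0.244     ] [0.62755182 0.02200062 0.26      ]
[-0.02250215 -6.08957719 -2.07115826] 6.432157253703217
198.78395372777658
0 1 x 0.07 y 1.35 z -2.34
0 2 x 0.13 y 3.54 z -3.93
0 3 x 0.2 y 6.18 z -4.49
0 4 x 0.27 y 8.83 z -3.93
0 5 x 0.33 y 11.01 z -2.34
1 1 x 0.07 y 1.35 z 2.34
1 2 x 0.13 y 1.63 z 5.03
1 3 x 0.2 y 0.8 z 7.6
1 4 x 0.27 y -1.01 z 9.61
1 5 x 0.33 y -3.48 z 10.71
2 1 x 0.07 y -2.7 z 0.0
2 2 x 0.13 y -5.17 z -1.1
2 3 x 0.2 y -6.98 z -3.11
2 4 x 0.27 y -7.82 z -5.68
2 5 x 0.33 y -7.53 z -8.37
```

```bash
python3 -m jog '[{"fingers":0.8,"x":-0.25,"y":0,"z":0,"spin":0},{"fingers":0.8,"x":-0.25,"y":0,"z":0,"spin":0}]' && python3 -m jog '[{"fingers":0.8,"x":0.07,"y":1.35,"z":-2.34,"spin":0},{"fingers":0.8,"x":0.13,"y":3.54,"z":-3.93,"spin":0},{"fingers":0.8,"x":0.2,"y":6.18,"z":-4.49,"spin":0},{"fingers":0.8,"x":0.27,"y":8.83,"z":-3.93,"spin":0},{"fingers":0.8,"x":0.33,"y":11.01,"z":-2.34,"spin":0}]'
```

```text
time: 8.85
tool_pos: [0.5707, 0.0526, 0.4479]
tool_rot: [1.518, 1.57, -0.2]
contact_force: [3.5, 0.3, -5.8]
opening: 0.0215
time: 9.48
tool_pos: [0.6827, 0.0591, 0.4446]
tool_rot: [-1.093, 1.566, -2.811]
contact_force: [-10.9, -5.9, 2.0]
opening: 0.0213
```

The force is mostly radial (about 12 N inwards), so my centre is about 1.5 mm off. I'll shift it in the next third of a turn.

```bash
python3 -m jog '[{"fingers":0.8,"x":0.07,"y":1.24,"z":2.44,"spin":0},{"fingers":0.8,"x":0.13,"y":1.52,"z":5.13,"spin":0},{"fingers":0.8,"x":0.2,"y":0.69,"z":7.7,"spin":0},{"fingers":0.8,"x":0.27,"y":-1.12,"z":9.71,"spin":0},{"fingers":0.8,"x":0.33,"y":-3.59,"z":10.81,"spin":0}]' && python3 -m jog '[{"fingers":0.8,"x":0.07,"y":-2.7,"z":0,"spin":0},{"fingers":0.8,"x":0.13,"y":-5.17,"z":-1.1,"spin":0},{"fingers":0.8,"x":0.2,"y":-6.98,"z":-3.11,"spin":0},{"fingers":0.8,"x":0.27,"y":-7.82,"z":-5.68,"spin":0},{"fingers":0.8,"x":0.33,"y":-7.53,"z":-8.37,"spin":0}]'; python3 -c "
from h import *
for i in range(3):
  s,T=pose();shot('side');print(s['tool_pos'],s['contact_force'])"
```

```text
time: 10.1
tool_pos: [0.6305, -0.0436, 0.4412]
tool_rot: [-2.539, 1.57, 2.025]
contact_force: [0.6, 9.4, -0.7]
opening: 0.0213
time: 10.72
tool_pos: [0.5692, 0.0514, 0.438]
tool_rot: [0.926, 1.568, -0.794]
contact_force: [15.9, -9.7, -12.1]
opening: 0.0215
[0.56916357 0.05140998 0.43803091] [ 15.86405283  -9.68241834 -12.14335365]
[0.57043939 0.05383979 0.43788196] [ 8.17970831  1.07161201 -6.26344722]
[0.57009899 0.05283422 0.43790002] [ 7.14319255 -2.6126371  -6.67890339]
```

```bash
cat > chk.py <<'E'
import sys
from h import *
H=np.array([.6283,.0215]); lim=float(sys.argv[1]) if len(sys.argv)>1 else 99
s,T=pose(); d=s['tool_pos'][:2]-H; r=np.linalg.norm(d); u=d/r; t=np.array([u[1],-u[0]])  # clockwise tangent
f=s['contact_force']; ft=-f[:2]@t
dt=T[:3,:3].T@np.append(d,0)
print('t %.2f r %.1fmm phi %.1f tang %.1f radial %.1f fz %.1f z %.4f'%(s['time'],r*1e3,np.degrees(np.arctan2(dt[2],dt[1]))%360,ft,f[:2]@u,f[2],s['tool_pos'][2]))
sys.exit(ft>lim)
E
python3 chk.py
python3 -c "
import numpy as np
P=np.array([[.6827,.0591],[.6305,-.0436],[.5701,.0528]]);c=np.linalg.solve(2*(P[1:]-P[0]),(P[1:]**2).sum(1)-(P[0]**2).sum());print(c,np.linalg.norm(P-c,axis=1))"
python3 -m jog '[{"fingers":0.8,"x":0.13,"y":1.46,"z":-2.24,"spin":0},{"fingers":0.8,"x":0.2,"y":3.6,"z":-3.79,"spin":0},{"fingers":0.8,"x":0.28,"y":6.18,"z":-4.34,"spin":0},{"fingers":0.8,"x":0.35,"y":8.77,"z":-3.79,"spin":0},{"fingers":0.8,"x":0.41,"y":10.9,"z":-2.24,"spin":0}]' >/dev/null&& python3 chk.py
```

```text
t 10.88 r 66.0mm phi 199.2 tang -2.2 radial -6.3 fz -6.4 z 0.4379
[0.62829177 0.02213841] [0.06577549 0.06577549 0.06577549]
t 11.50 r 64.5mm phi 316.3 tang 1.0 radial -1.3 fz 1.5 z 0.4346False
False
```

```bash
sed -i 's/sys.exit(ft>lim)/sys.exit(int(ft>lim))/; s/\.0215\]/.0220]/' chk.py
python3 -m jog '[{"fingers":0.8,"x":0.07,"y":1.32,"z":2.29,"spin":0},{"fingers":0.8,"x":0.13,"y":1.59,"z":4.91,"spin":0},{"fingers":0.8,"x":0.2,"y":0.78,"z":7.42,"spin":0}]' >/dev/null&& python3 chk.py 8 && python3 -m jog '[{"fingers":0.8,"x":0.07,"y":-1.77,"z":1.97,"spin":0},{"fingers":0.8,"x":0.13,"y":-4.18,"z":3.04,"spin":0}]' >/dev/null&& python3 chk.py
```

```text
t 11.88 r 64.2mm phi 31.0 tang 1.3 radial -1.0 fz 2.2 z 0.4326
t 12.12 r 65.1mm phi 79.5 tang 0.9 radial -3.8 fz 1.9 z 0.4312
```

```bash
python3 -m jog '[{"fingers":0.8,"x":0.07,"y":-2.64,"z":0,"spin":0},{"fingers":0.8,"x":0.13,"y":-5.05,"z":-1.07,"spin":0},{"fingers":0.8,"x":0.2,"y":-6.82,"z":-3.04,"spin":0}]' >/dev/null&& python3 chk.py 6.5 && python3 -m jog '[{"fingers":0.8,"x":0.07,"y":-0.82,"z":-2.51,"spin":0},{"fingers":0.8,"x":0.13,"y":-0.54,"z":-5.14,"spin":0}]' >/dev/null&& python3 chk.py
```

```text
t 12.50 r 65.7mm phi 150.1 tang 3.9 radial -9.3 fz -5.5 z 0.4294
t 12.75 r 65.4mm phi 197.2 tang 4.1 radial -10.4 fz -5.1 z 0.4280
```

Pressing has begun at about 4 N. From here I take small steps, each gated on the tangential force.

```bash
python3 -m jog '[{"fingers":0.8,"x":0.14,"y":1.39,"z":-2.27,"spin":0},{"fingers":0.8,"x":0.2,"y":3.53,"z":-3.82,"spin":0}]' >/dev/null&& python3 chk.py 6.3 && python3 -m jog '[{"fingers":0.8,"x":0.07,"y":2.58,"z":-0.55,"spin":0}]' >/dev/null&& python3 chk.py 6.3 && python3 -m jog '[{"fingers":0.8,"x":0.07,"y":2.59,"z":0.55,"spin":0}]' >/dev/null&& python3 chk.py 6.3 && python3 -m jog '[{"fingers":0.8,"x":0.07,"y":2.13,"z":1.55,"spin":0}]' >/dev/null&& python3 chk.py 6.3
```

```text
t 13.00 r 64.9mm phi 245.3 tang 3.2 radial -6.6 fz 3.0 z 0.4266
t 13.12 r 64.8mm phi 269.2 tang 3.8 radial -5.9 fz 4.5 z 0.4259
t 13.25 r 64.6mm phi 293.1 tang 3.7 radial -5.1 fz 6.7 z 0.4253
t 13.38 r 64.3mm phi 317.0 tang 3.9 radial -3.4 fz 4.8 z 0.4246
```

```bash
python3 -m jog '[{"fingers":0.8,"x":0.06,"y":1.32,"z":2.29,"spin":0}]' >/dev/null&& python3 chk.py 5.8 && python3 -m jog '[{"fingers":0.8,"x":0.06,"y":0.27,"z":2.62,"spin":0}]' >/dev/null&& python3 chk.py 5.8 && python3 -m jog '[{"fingers":0.8,"x":0.06,"y":-0.81,"z":2.51,"spin":0}]' >/dev/null&& python3 chk.py 5.8 && python3 -m jog '[{"fingers":0.8,"x":0.06,"y":-1.77,"z":1.97,"spin":0}]' >/dev/null&& python3 chk.py 5.8 && python3 -m jog '[{"fingers":0.8,"x":0.06,"y":-2.41,"z":1.07,"spin":0}]' >/dev/null&& python3 chk.py 5.8
```

```text
t 13.50 r 64.1mm phi 341.2 tang 4.1 radial -1.2 fz 4.5 z 0.4240
t 13.62 r 64.0mm phi 5.8 tang 2.9 radial -1.0 fz 3.5 z 0.4233
t 13.75 r 64.3mm phi 30.4 tang 3.7 radial -3.1 fz 4.2 z 0.4226
t 13.88 r 64.7mm phi 54.7 tang 3.2 radial -4.1 fz 3.5 z 0.4219
t 14.00 r 65.1mm phi 78.6 tang 4.0 radial -5.7 fz 3.6 z 0.4213
```

```bash
python3 -m jog '[{"fingers":0.8,"x":0.07,"y":-2.64,"z":0,"spin":0}]' >/dev/null&& python3 chk.py 5.8 && python3 -m jog '[{"fingers":0.8,"x":0.07,"y":-2.41,"z":-1.07,"spin":0}]' >/dev/null&& python3 chk.py 5.8 && python3 -m jog '[{"fingers":0.8,"x":0.07,"y":-1.77,"z":-1.97,"spin":0}]' >/dev/null&& python3 chk.py 5.8 && python3 -m jog '[{"fingers":0.8,"x":0.07,"y":-0.82,"z":-2.51,"spin":0}]' >/dev/null&& python3 chk.py 5.8
```

```text
t 14.12 r 65.4mm phi 102.1 tang 7.6 radial -5.8 fz 1.3 z 0.4207
```

It is going solid (7.6 N). Now small nip steps.

```bash
python3 -m jog '[{"fingers":0.8,"x":0.02,"y":-0.75,"z":-0.2,"spin":0}]' >/dev/null&& python3 chk.py 9.2 && python3 -m jog '[{"fingers":0.8,"x":0.02,"y":-0.73,"z":-0.29,"spin":0}]' >/dev/null&& python3 chk.py 9.2
```

```text
t 14.25 r 65.0mm phi 109.5 tang 8.4 radial 3.9 fz -0.7 z 0.4205
t 14.38 r 65.0mm phi 115.5 tang 8.1 radial 3.9 fz 0.6 z 0.4204
```

```bash
python3 -m jog '[{"fingers":0.8,"x":0.02,"y":-0.7,"z":-0.37,"spin":0}]' >/dev/null&& python3 chk.py 9.8 && python3 -m jog '[{"fingers":0.8,"x":0.02,"y":-0.65,"z":-0.44,"spin":0}]' >/dev/null&& python3 chk.py 9.8
```

```text
t 14.50 r 65.0mm phi 122.3 tang 8.9 radial 3.8 fz 1.3 z 0.4202
t 14.62 r 65.2mm phi 129.1 tang 9.8 radial 2.1 fz 0.5 z 0.4201
```

```bash
python3 -m jog '[{"fingers":0.8,"x":0.01,"y":-0.34,"z":-0.29,"spin":0}]' >/dev/null; python3 chk.py;  python3 -m jog '[{"fingers":0.8,"x":0,"y":0,"z":0,"spin":0},{"fingers":0.8,"x":0,"y":0,"z":0,"spin":0},{"fingers":0.8,"x":0,"y":0,"z":0,"spin":0}]' >/dev/null; python3 chk.py
python3 - <<'E'
import numpy as np
c=np.radians(132)
for k in range(1,13):
  a=c-np.radians(24)*k; b=c-np.radians(24)*(5*((k-1)//5)); print(k,round(6.4*(np.cos(a)-np.cos(b)),2),round(6.4*(np.sin(a)-np.sin(b)),2))
E
```

```text
t 14.75 r 65.2mm phi 133.1 tang 10.9 radial 3.5 fz 1.2 z 0.4199
t 15.12 r 65.2mm phi 133.3 tang 7.1 radial 2.3 fz 1.6 z 0.4199
1 2.3 1.33
2 4.95 1.61
3 7.48 0.79
4 9.46 -0.99
5 10.54 -3.43
6 0.0 -2.66
7 -1.08 -5.09
8 -3.06 -6.87
9 -5.59 -7.7
10 -8.24 -7.42
11 -2.3 1.33
12 -3.87 3.48
```

The nip is 10.9 N moving and 7.1 N held, as described. Now I wind back about 290°.

```bash
python3 -m jog '[{"fingers":0.8,"x":-0.07,"y":2.3,"z":1.33,"spin":0},{"fingers":0.8,"x":-0.13,"y":4.95,"z":1.61,"spin":0},{"fingers":0.8,"x":-0.2,"y":7.48,"z":0.79,"spin":0},{"fingers":0.8,"x":-0.27,"y":9.46,"z":-0.99,"spin":0},{"fingers":0.8,"x":-0.33,"y":10.54,"z":-3.43,"spin":0}]' >/dev/null; python3 chk.py;
python3 -m jog '[{"fingers":0.8,"x":-0.07,"y":0,"z":-2.66,"spin":0},{"fingers":0.8,"x":-0.13,"y":-1.08,"z":-5.09,"spin":0},{"fingers":0.8,"x":-0.2,"y":-3.06,"z":-6.87,"spin":0},{"fingers":0.8,"x":-0.27,"y":-5.59,"z":-7.7,"spin":0},{"fingers":0.8,"x":-0.33,"y":-8.24,"z":-7.42,"spin":0}]' >/dev/null; python3 chk.py;
python3 -m jog '[{"fingers":0.8,"x":-0.07,"y":-2.3,"z":1.33,"spin":0},{"fingers":0.8,"x":-0.13,"y":-3.87,"z":3.48,"spin":0},{"fingers":0.8,"x":-0.13,"y":-3.87,"z":3.48,"spin":0},{"fingers":0.8,"x":-0.13,"y":-3.87,"z":3.48,"spin":0}]' >/dev/null; python3 chk.py
```

```text
t 15.75 r 63.7mm phi 12.4 tang -3.0 radial 2.9 fz 3.2 z 0.4231
t 16.38 r 66.0mm phi 250.2 tang -1.9 radial -16.3 fz 2.8 z 0.4264
t 16.88 r 65.9mm phi 203.8 tang 0.9 radial -6.2 fz -0.2 z 0.4277
```

```bash
python3 -m jog '[{"fingers":0.5,"x":0,"y":0.08,"z":0,"spin":0},{"fingers":0.5,"x":0,"y":0.08,"z":0,"spin":0},{"fingers":0.5,"x":0,"y":0.08,"z":0,"spin":0},{"fingers":0.5,"x":-2,"y":0.08,"z":0,"spin":0},{"fingers":0.5,"x":-5,"y":0.08,"z":0,"spin":0}]'
python3 -m jog '[{"fingers":0.5,"x":-4,"y":0,"z":0,"spin":0},{"fingers":0.5,"x":-6,"y":-5,"z":0,"spin":0},{"fingers":0.5,"x":-6,"y":-10,"z":0,"spin":0},{"fingers":0.5,"x":-6,"y":-13,"z":0,"spin":0},{"fingers":0.5,"x":-6,"y":-13,"z":0,"spin":0}]'
python3 - <<'E'
from h import *
P={n:shot(n) for n in('scene','side','wrist')}
a=P['side']['color'][120:280,260:440,::-1];b=P['wrist']['color'][:,:,::-1]; c=P['scene']['color'][120:320,200:440,::-1]
cv2.imwrite('pics/end.png',np.hstack([cv2.resize(a,(400,356),interpolation=2),cv2.resize(c,(400,356),interpolation=2)]))
for t,z in(('crank_grip',.262),('die_disc',.026),('parts_bin',.03),('punch',.05)):
  for n in ('scene','side'): print(t,n,[(np.round(q['xy']),round(q['conf'],2),atz(P[n],q['xy'],z).round(3)) for q in robot.look_for(t,P[n])[:1]])
q=robot.look_for('carriage_knob',P['wrist']); print(q)
E
```

```text
time: 17.5
tool_pos: [0.5727, 0.0588, 0.4764]
tool_rot: [-1.433, 1.568, 3.132]
contact_force: [0.1, 0.3, 0.2]
opening: 0.0462
time: 18.12
tool_pos: [0.4425, 0.0783, 0.5377]
tool_rot: [1.745, 1.569, 0.028]
contact_force: [0.9, -0.8, 0.7]
opening: 0.046
crank_grip scene [(array([343., 158.]), 0.63, array([0.573, 0.06 , 0.262]))]
crank_grip side [(array([327., 183.]), 0.62, array([0.579, 0.053, 0.262]))]
die_disc scene [(array([251., 184.]), 0.73, array([ 0.551, -0.189,  0.026]))]
die_disc side [(array([376., 196.]), 0.55, array([ 0.539, -0.176,  0.026]))]
parts_bin scene [(array([406., 298.]), 0.68, array([0.687, 0.262, 0.03 ]))]
parts_bin side []
punch scene [(array([233., 228.]), 0.62, array([ 0.697, -0.151,  0.05 ]))]
punch side []
[{'xy': [343.2, 71.4], 'conf': 0.92}]
```

View pics/end.png

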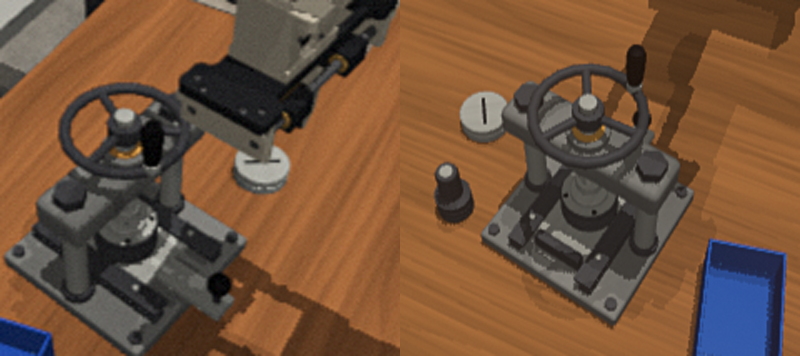

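The end view shows the gripper clear of the handle and the bystanders in place. The knob is at side pixel (359,248); a last check of the carriage position, then hand in.

Run:
```python
from h import *
p=shot('side'); k=atz(p,(358.6,247.6),.068); print(k, np.linalg.norm(k[:2]-[.6283,.022]))
k=k[:2]
s,_=pose(); print(s['time'],s['contact_force'])
if abs(np.linalg.norm(k-[.6283,.022])-.14)<.006: print(robot.hand_in())
```

```text
[0.48857773 0.04409119 0.068     ] 0.14145788619456404
18.775 [-0.31722504  0.69803571 -0.32819473]
the job is handed in; nothing more can be done
None
```

The press job is done and handed in at about 18.8 s of the 72 s allowed. Hand-in gave no verdict.

- **Carriage:** I pushed the knob with closed fingers until it hit the stop, reading about 17 N with almost no further travel. At the end the side camera put the knob 141 mm from the screw axis. Home is 140 mm, so this agrees to within what the camera can resolve.
- **Pressing:** I wound the handwheel about 2.8 turns in all. It took roughly 4 N at the handle while the insert went in, then went solid. The nip read 10.9 N moving and 7.1 N held, inside the 8–12 N range and below the 14 N overload.
- **Winding back:** I wound back about 290° (the tool rose 7.8 mm). Allowing for spring-back, I estimate the ram stands 6.5–7 mm above the insert.
- **Left behind:** The gripper is open and clear, with contact force near zero. Disc, punch and bin show no visible shift.

**Unconfirmed or disagreeing:**
- The ram force and clearance are inferred from handle force and wheel angle; neither was measured directly.
- My first wheel centre was a few millimetres off. This put sideways load on the handle of up to about 18 N during the first turn, and about 16 N briefly while winding back.
- The network confused the knob with the holder in the fixed cameras, so I used my own pixel readings there.
- In the last pictures the network did not find the bin or the punch in the side view, and its side-view reading of the disc was about 13 mm off the scene view. The scene view found all three in place.

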